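# Roll the round bar into the V-block and set it against the end stop

## Task

With the fingertips, roll the round aluminium bar over the shelf by pushing on its side, up the ramp and into the groove of the V-block; once it lies in the groove, short of the end stop, push its free end to slide it along the groove until it butts against the stop. Only push the bar, gently: do not pinch or lift it, and leave everything else on the shelf where it is.

Things in the scene. Friction and masses are not known exactly. Their poses are not given: they have to be found in the camera images.
- bar: Solid aluminium bar, round, 30 mm thick, 140 mm long, about 0.27 kg, flat ends, smooth (friction about 0.35); lies on its side and rolls easily. Origin: on its axis at mid-length, 15 mm above the shelf at the start. y runs along it; x and z turn as it rolls. It starts 95 to 130 mm from the groove on the ramp side, within 9 degrees of parallel to it and 16 to 30 mm from home towards the open end, so it rolls straight in beside the stop.
- vblock: Dark steel V-block with a low entry, fixed. Origin: on the shelf below the axis of a bar lying in the groove, mid-length. y runs along the groove (120 mm long, y -60 to +60 mm), x across it, z up. The ramp side is -x, the open end -y, the end stop +y. The far flank rises at 45 degrees to 30 mm high; its flat back is at x = +43 mm.
- vblock_crest (a point): Middle of the crest at the top of the ramp, 7.6 mm above the shelf, at x = -11 mm in the V-block's frame. The ramp rises to it at 15 degrees from the shelf at x = -39 mm; beyond it the near flank drops at 25 degrees to the groove bottom, 1 mm above the shelf at x = +3 mm. A bar pushed over the crest drops into the groove by itself and stays there.
- vblock_stop (a point): Point on the end stop's face that the bar's end meets, 19 mm above the shelf. The stop is an upright plate across the groove's +y end, its face at y = +60 mm in the V-block's frame, 10 mm thick, 36 mm high, from x = -17 to +43 mm.
- vblock_home (a point): Where the bar's origin lies when the bar is fully home: x = 0, y = -10 mm, z = 19 mm in the V-block's frame, same axes. Anywhere in the groove the bar's axis is at x = 0, z = 0 of this frame. When home, the bar's free end stands 20 mm out of the block's open (-y) end, so a fingertip pushing it stays clear of the block.
- bobbin: Bystander: black plastic transformer bobbin, 28 x 28 mm, 24 mm high; stands beyond the V-block. Origin: centre of its underside.
- foot: Bystander: silver steel chassis foot, a cone 30 mm across, 22 mm high, beside the rolling lane on the stop's side. Origin: centre of its underside.
- bezel: Bystander: red plastic LED bezel, 24 mm across, 16 mm high, beyond the end stop. Origin: centre of its underside.
- heatsink: Bystander: finned aluminium heat sink, 40 x 30 mm, 25 mm high, off the corner of the lane on the open end's side. Origin: centre of its underside.
- board: Bystander: olive green circuit board, 90 x 70 mm, up to 13 mm high with its parts, lying flat on the left. Origin: centre of its underside.
- spanner: Bystander: steel spanner, 130 mm long, lying flat on the right, beyond the parts box. Origin: on its underside.
- partsbox_lid_handle (a point): Bystander: the knob of the shut hinged lid of the smoked acrylic parts box (120 x 170 mm, 45 mm high, fixed to the shelf, on the right). The knob stands on the lid near its front edge.
- partsbox_lid (a joint): Angle of the parts box's lid, rad; 0 is shut, and it stays shut.
Things that resemble listed ones, but are neither listed nor needed, are in the scene too. What is meant by the bar is not brown, and is the smaller of those in its own colour.

How it is judged (in metres and radians):
On the way, in this order (a step that is already met when the one before it is completed fails the run):
1. the bar lies in the groove, still short of the end stop (x of bar in the frame of vblock_home between -0.004 and 0.004 m and z of bar in the frame of vblock_home between -0.003 and 0.003 m and angle between the y axis of bar and the y axis of vblock, either way round below 0.05 rad and y of bar in the frame of vblock_home below -0.006 m), for 0.2 s.
2. the bar has been slid along the groove against the stop (x of bar in the frame of vblock_home between -0.004 and 0.004 m and z of bar in the frame of vblock_home between -0.003 and 0.003 m and angle between the y axis of bar and the y axis of vblock, either way round below 0.05 rad and y of bar in the frame of vblock_home between -0.003 and 0.003 m), for 0.2 s.
At the end, for the whole second after the job is handed in: The bar lies in the groove (axis within 4 mm of the groove's, within 0.05 rad of parallel), its end against the stop (within 3 mm), at rest (all of step 2 and linear speed of bar below 0.01 m/s and angular speed of bar below 0.2 rad/s); the robot touches nothing.
It fails at once if the bar is lifted (its axis more than 34 mm above the shelf) or tipped up by more than 0.25 rad (height (world z) of bar above 0.034 m or angle between bar's own y axis and vertical below 1.32 rad or angle between bar's own y axis and vertical above 1.82 rad).
It fails at once if the fingers pinch the bar or push it hard (more than 35 N) (contact force between the fingers and bar above 35 N).
It fails at once if a bystander (bobbin, foot, bezel, heat sink, board or spanner) is shifted by more than 12 mm (distance of any of bobbin, foot, bezel, heatsink, board, spanner from where it was at the start of the episode above 0.012 m).
It fails at once if the parts box's lid is opened (value of joint partsbox_lid above 0.2 rad).
It also fails if it takes over 48 s, if anything falls off the work surface, if the arm or the gripper's body presses on something with over 40 N, if the wrist force passes 120 N, or if a joint passes its speed limit or range.

## Robot

A 6-joint arm with a two-finger parallel gripper is mounted at the origin on the work surface. World frame = base frame: x ahead of the robot, y to its left, z up, the work surface at z = 0. Lengths are in mm, angles in rad, forces in N, time in s.
With the tool pointing down it reaches from about 400 to 825 mm from the base axis. Payload 7 kg.
Tool frame: the origin (TCP) lies at the very end of the fingers, on their centre line; the grasp point (between the pads) lies bot.grasp_offset behind it (bot.grasp_offset is the distance from the TCP to the grasp point, in mm); z points along the fingers, y is the direction in which the jaws open and shut (so a half turn about z gives the same grasp; the last joint's range is limited). The gripper opens to 85 mm and grips with 20 to 120 N. Pads are 22 mm wide; open, the fingers measure 114 mm over their backs; the gripper's body (76 mm by 85 mm) begins 54 mm behind the grasp point. The pads swing forward as they close: fully open they stand 13 mm farther back than shut.
Start: joints at [-1.041, 0.359, 0.012, 0, -1.224, -0.288], TCP at [161.603, -655.347, 231.302] pointing down, gripper open.
Joint ranges: [-3.07, 3.07], [-1.43, 2.12], [-1.02, 1.25], [-3.03, 1.67], [-3.05, -0], [-3.03, 3.03]. Speed limits (rad/s): [2.39, 2.39, 3.01, 3.14, 3.14, 3.14].

## Interface

Orientations are given as a rotation vector (axis times angle).
In Python, from station import bot gives the robot as it stands.
- The arm moves only by the tool arm_command, never from a script. Its argument "motion" is a list of rows, each a list of 5 numbers: the closure in counts, from 0 (fully open) to 255 (shut), then the shift along the tool's x, y, z in units of 25 mm (1.0 is 25 mm), then the turn about the tool's z in units of 5 degrees (1.0 is 5 degrees). A call has 1 to 20 rows; each row shifts and turns the commanded pose from where the row before left it, along the tool's axes as they then stand; what a row does not reach is not made up. A row lasts 1/12 s, in which the tool goes at most 41.7 mm and 7.16 degrees, less where a joint would pass 70% of its speed; a pose out of reach is approached as far as the arm can. A call is refused whole if a number of a shift passes 1 or a number of a turn 1, either way. A call with a gripper value outside its range is refused whole. The fingers move at their own pace and stop on an object; "newtons" is the grip in N (left out, the last holds). Time passes only in rows, so rows that do not move let the fingers close. It gives the time, the measured TCP pose, the force and the opening at its end, in the units of the state.
- bot.get_obs(): the state, without advancing time (a new reading comes with each control period).
- bot.get_image(name): name is "side" or "top"; returns (picture, depth): 480x640x3 uint8, red, green, blue; 480x640 float32, mm along the optical axis (not along the pixel's ray), 0 where there is no reading.
- bot.camera_model(name): a dict with "fx", "fy", "cx", "cy" (pixels), "view" (4x4, takes a point from world to camera coordinates). Camera axes: x right, y down, z forward; pixel columns grow to the right and rows downward; lengths in mm; the calibration is good to about 2 mm. A picture is of the moment at which its call begins. camera_model takes no time and is no camera call.
- bot.hand_in(): hands the job in, once; it reports no verdict.
The state is a dict: "time_s": time; "joint_pos": joint angles; "joint_vel": joint speeds; "joint_torque": joint torques, N m; "tcp_pos": TCP position; "eef_rot": TCP orientation; "contact_force": force on the tool from outside, world axes, zero at the start; "wrist_torque": the same for the moment, N m; "gripper_width": finger opening in mm.
Only numpy, scipy, OpenCV 4.12 (cv2) and the standard library are available. Lean on these libraries where they do the work, as an engineer would, in place of code of your own. Each camera call takes 0.05 s, during which the arm holds its last target. There are 200 camera calls.

## Working session

There is one attempt and no reset: what is moved stays moved. The work goes in short steps, Python scripts to look and compute and a tool call to move; the robot and the scene stay as the last step left them, time stands still between calls to the robot, and variables do not carry over. Pictures are saved under pics/ and viewed, about 8 in all and at most 12, crops included, and the job is handed in when it is done.

Besides the shell and the picture viewer there is one more tool, called by a JSON object that holds its "method" and its "body". arm_command: Moves the arm, as the interface text tells. Its arguments: {"type":"object","properties":{"motion":{"type":"array","items":{"type":"array","items":{"type":"number"}}},"newtons":{"type":"number"}},"required":["motion"]}

```bash
mkdir -p pics; ls; python3 - <<'E'
from station import bot
import cv2,numpy as np
for n in("top","side"):
    im,d=bot.get_image(n); cv2.imwrite(f"pics/{n}0.png",im[:,:,::-1]); np.save(f"{n}0.npy",d)
    m=bot.camera_model(n);print(n,{k:np.round(v,3).tolist() for k,v in m.items()})
print(bot.get_obs(),bot.grasp_offset)
E
```

```text
pics
top {'fx': 455.777, 'fy': 455.777, 'cx': 319.819, 'cy': 246.298, 'view': [[0.027, -1.0, 0.013, -50.116], [-0.993, -0.028, -0.112, 522.804], [0.112, -0.01, -0.994, 1029.45], [0.0, 0.0, 0.0, 1.0]]}
side {'fx': 517.145, 'fy': 517.145, 'cx': 320.417, 'cy': 254.055, 'view': [[-0.994, -0.11, -0.014, 538.682], [-0.079, 0.786, -0.613, 81.111], [0.079, -0.608, -0.79, 1422.417], [0.0, 0.0, 0.0, 1.0]]}
{'time_s': 0.1, 'joint_pos': array([-1.04088974e+00,  3.59313468e-01,  1.11839825e-02, -3.13915839e-04,
       -1.22409693e+00, -2.88068070e-01]), 'joint_vel': array([-0.00167206, -0.00091577,  0.00129846,  0.00088793,  0.00069299,
        0.00015767]), 'joint_torque': array([-9.70665860e-04, -5.84763515e+01,  2.94107366e+01,  6.95455894e+00,
       -3.13560689e-03, -5.87381663e-06]), 'tcp_pos': array([ 161.51485273, -654.96441582,  230.472143  ]), 'eef_rot': array([ 3.78751330e-01, -3.11837700e+00, -2.24526943e-03]), 'contact_force': array([-0.37499826,  0.0116354 , -0.06813697]), 'wrist_torque': array([-0.0134113 , -0.01433337,  0.02812998]), 'gripper_width': 85.25633253778237} 18.700000000000003
```

View pics/top0.png

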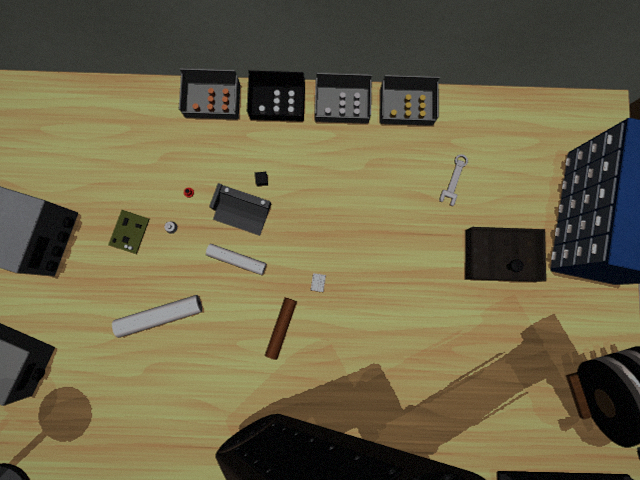

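View pics/side0.png

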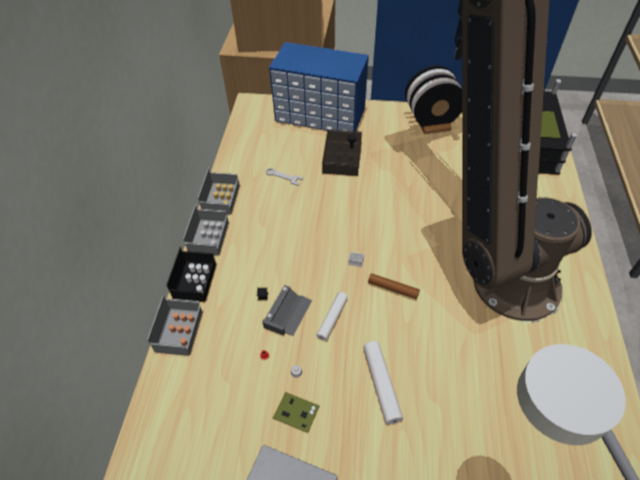

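The bar is the small silver one at top-view (236,259). The V-block is at (240,210) with its stop at the left end (216,197), the ramp faces the bar, and the open end is on the right. The foot is at (171,227) and the heat sink at (318,283).

```bash
cat > h.py <<'E'
from station import bot
import cv2,numpy as np
def cloud(n,d):
    m=bot.camera_model(n);v,u=np.mgrid[:480,:640]
    P=np.stack([(u-m["cx"])/m["fx"]*d,(v-m["cy"])/m["fy"]*d,d],-1)
    V=m["view"];return (P-V[:3,3])@V[:3,:3]
def ray(n,uv,z):
    m=bot.camera_model(n);V=m["view"];uv=np.atleast_2d(uv).astype(float)
    r=np.c_[(uv[:,0]-m["cx"])/m["fx"],(uv[:,1]-m["cy"])/m["fy"],np.ones(len(uv))]@V[:3,:3]
    c=-V[:3,:3].T@V[:3,3];return c+r*((z-c[2])/r[:,2])[:,None]
def proj(n,p):
    m=bot.camera_model(n);q=np.atleast_2d(p)@m["view"][:3,:3].T+m["view"][:3,3]
    return q[:,:2]/q[:,2:]*[m["fx"],m["fy"]]+[m["cx"],m["cy"]]
E
python3 - <<'E'
from h import *
ims={n:cv2.imread(f"pics/{n}0.png") for n in("top","side")}
out=[]
for n,box in(("top",(150,150,345,305)),("side",(240,240,380,390))):
    im=ims[n];d=np.load(n+"0.npy");C=cloud(n,d)
    x0,y0,x1,y1=box
    hsv=cv2.cvtColor(im,cv2.COLOR_BGR2HSV)
    bar=((hsv[...,1]<50)&(hsv[...,2]>110)).astype(np.uint8)
    dark=((hsv[...,1]<90)&(hsv[...,2]<110)).astype(np.uint8)
    for nm,M in(("bright",bar),("dark",dark)):
        m=np.zeros_like(M);m[y0:y1,x0:x1]=M[y0:y1,x0:x1]
        k,l,s,c=cv2.connectedComponentsWithStats(m)
        for i in range(1,k):
            if s[i,4]<40:continue
            ys,xs=np.where(l==i);r=cv2.minAreaRect(np.c_[xs,ys].astype(np.float32))
            b=cv2.boxPoints(r)
            print(n,nm,s[i,4],c[i].round(1),"h",np.percentile(C[l==i][:,2],[5,50,95]).round(1),"w",ray(n,c[i],10)[0].round(1)[:2], r[1],round(r[2],1))
            print("   box z15:",ray(n,b,15)[:,:2].round(0).tolist())
    cr=cv2.resize(im[y0:y1,x0:x1],None,fx=4 if n=="side" else 3.8,fy=4 if n=="side" else 3.8,interpolation=cv2.INTER_CUBIC);cv2.imwrite(f"pics/{n}_crop.png",cv2.convertScaleAbs(cr,alpha=1.5,beta=20))
E
```

```text
top bright 65 [168.8 226.1] h [13.3 16.6 22.7] w [564.3 323.2] (8.0, 9.0) 90.0
   box z15: [[573.0, 333.0], [574.0, 312.0], [555.0, 311.0], [554.0, 332.0]]
top bright 661 [234.8 258.5] h [22.3 28.2 32.2] w [491.6 163.5] (59.97590255737305, 11.277521133422852) 20.0
   box z15: [[501.0, 234.0], [526.0, 227.0], [482.0, 93.0], [456.0, 100.0]]
top bright 222 [317.7 282.3] h [ 1.5  7.  27.2] w [441.2 -33.1] (12.924861907958984, 17.25849151611328) 8.7
   box z15: [[423.0, -16.0], [463.0, -21.0], [459.0, -51.0], [419.0, -45.0]]
top bright 124 [186.3 301.7] h [33.  38.5 43.5] w [387.8 271.1] (7.0, 27.0) 90.0
   box z15: [[398.0, 310.0], [399.0, 248.0], [383.0, 247.0], [381.0, 309.0]]
top dark 139 [260.9 177.7] h [ 2.5 24.  27.1] w [688.1 110.2] (13.134490966796875, 11.741439819335938) 84.3
   box z15: [[700.0, 125.0], [704.0, 98.0], [672.0, 93.0], [668.0, 121.0]]
top dark 1944 [239.3 209.1] h [ 0.4  8.  34.6] w [610.  158.4] (57.855228424072266, 36.27738952636719) 19.4
   box z15: [[589.0, 238.0], [673.0, 214.0], [630.0, 82.0], [547.0, 107.0]]
top dark 47 [173.2 228.3] h [ 0.4  7.4 15.1] w [5
[... 800 characters left out ...]
0, 79.0], [455.0, 93.0], [503.0, 239.0]]
side bright 526 [373.4 360.6] h [22.6 37.7 43.4] w [379.6 276.9] (48.0, 15.0) 90.0
   box z15: [[406.0, 228.0], [368.0, 224.0], [363.0, 352.0], [398.0, 355.0]]
side bright 107 [295.9 370.7] h [ 0.6 15.2 23.1] w [566.1 323.6] (11.0, 10.0) 90.0
   box z15: [[580.0, 312.0], [555.0, 310.0], [551.0, 338.0], [575.0, 341.0]]
side dark 1303 [286.3 312.8] h [ 0.1  9.1 34.5] w [614.4 163. ] (31.824209213256836, 46.96702575683594) 31.8
   box z15: [[675.0, 210.0], [630.0, 80.0], [550.0, 126.0], [598.0, 250.0]]
side dark 108 [261.6 293.1] h [ 0.7 22.9 26.9] w [690.3 108.6] (11.0, 9.0) 90.0
   box z15: [[705.0, 97.0], [680.0, 94.0], [674.0, 129.0], [698.0, 132.0]]
```

View pics/top_crop.png

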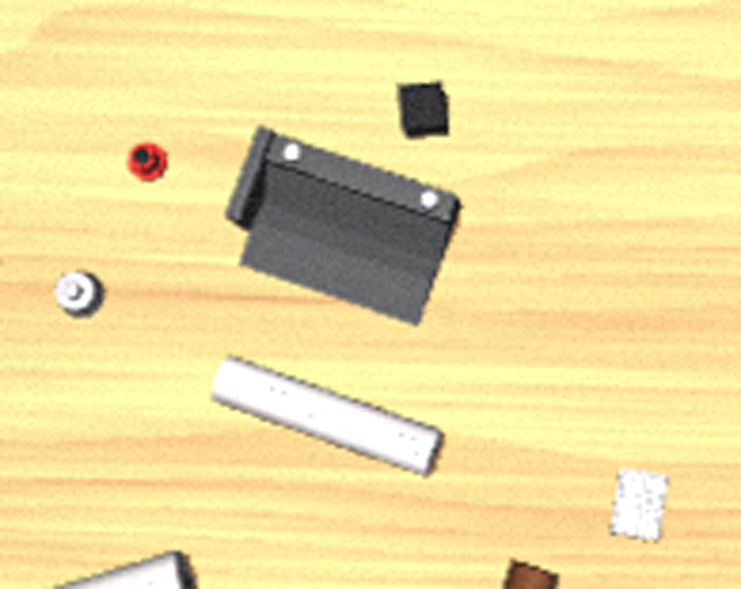

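View pics/side_crop.png

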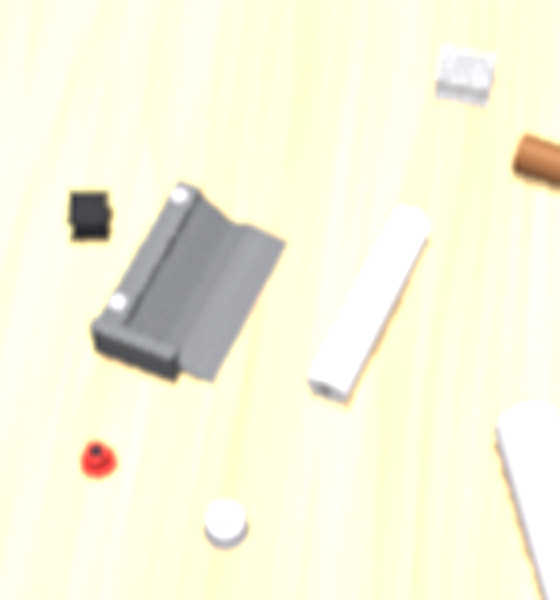

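The top crop shows the ramp foot corners at (240,266) and (418,324), and the back-right corner at (459,207). The stop plate is on the left, and nothing stands in the rolling lane. In the side crop the same corners are at (212,380), (286,242) and (180,183).

```bash
python3 - <<'E'
from h import *
def T(u,v):return [150+(u+.5)/3.8-.5,150+(v+.5)/3.8-.5]
def S(u,v):return [240+(u+.5)/4-.5,240+(v+.5)/4-.5]
pts=[("fl",-39,60,0,T(240,266),S(212,380)),("fr",-39,-60,0,T(418,324),S(286,242)),("br",43,-60,30,T(459,207),S(180,183)),("stopbackL",43,70,36,T(264,127),S(93,325))]
A=[];B=[]
for nm,x,y,z,t,s in pts:
    a=ray("top",t,z)[0,:2];b=ray("side",s,z)[0,:2];print(nm,a.round(1),b.round(1))
    A+=[[x,y],[x,y]];B+=[a,b]
A=np.array(A,float);B=np.array(B)
ca,cb=A.mean(0),B.mean(0);a=A-ca;b=B-cb
th=np.arctan2((a[:,0]*b[:,1]-a[:,1]*b[:,0]).sum(),(a*b).sum())
R=np.array([[np.cos(th),-np.sin(th)],[np.sin(th),np.cos(th)]]);o=cb-R@ca
print("vblock",o.round(1),"th",np.degrees(th),"res",(B-(A@R.T+o)).round(1).tolist())
bar=[("L",T(222,381),S(328,391)),("R",T(437,453),S(412,207))]
for nm,z,q in [("top L",15,ray("top",T(221,379),15)),("top R",15,ray("top",T(434,452),15))]:
    print(nm,q[0,:2].round(1),"in vb",(R.T@(q[0,:2]-o)).round(1))
# bar axis from cloud of side/top
for n in("top","side"):
    C=cloud(n,np.load(n+"0.npy")).reshape(-1,3);L=C.copy();L[:,:2]=(C[:,:2]-o)@R
    s=(L[:,2]>22)&(L[:,2]<36)&(abs(L[:,0]+115)<45)&(abs(L[:,1]+30)<110)
    q=L[s];f=np.polyfit(q[:,1],q[:,0],1);print(n,s.sum(),q.mean(0).round(1),"slope deg",np.degrees(f[0]),"x0",f[1],"y range",np.percentile(q[:,1],[1,99]).round(1))
for nm,p in(("foot",(565,323)),("heat",(441,-33)),("bobbin",(688,110))):print(nm,(R.T@(np.array(p)-o)).round(1))
E
```

```text
fl [584.4 222.3] [589.7 220.4]
fr [550.7 108.7] [555.  110.9]
br [620.2  82.8] [628.6  90.5]
stopbackL [665.5 204. ] [666.1 208.5]
vblock [604.9 154.2] th -18.04773877837059 res [[-1.9, -1.0], [3.4, -3.0], [1.5, -0.6], [5.8, 1.6], [-7.0, -1.1], [1.4, 6.6], [-1.9, -3.5], [-1.3, 1.0]]
top L [511.  226.8] in vb [-111.8   39.9]
top R [469.5  93.7] in vb [-109.9  -99.5]
top 668 [-111.4  -29.4   28. ] slope deg -0.1981638205553771 x0 -111.50876391210285 y range [-98.7  39. ]
side 457 [-110.4  -21.6   27.7] slope deg -0.5749167799761082 x0 -110.66025120487988 y range [-93.9  44.6]
foot [-90.2 148.1]
heat [ -97.8 -228.8]
bobbin [ 92.8 -16.3]
```

{"method": "arm_command", "body": {"motion": [[0,0,0,0,1],[0,0,0,0,1],[0,0,0,0,1],[0,0,0,0,1],[0,0,0,0,1],[0,0,0,0,1],[0,0,0,0,0.4],[0,-0.8,1,0,0],[0,-0.8,1,0,0],[0,-0.8,1,0,0],[0,-0.8,1,0,0],[0,0,1,0,0],[0,0,1,0,0],[0,0,1,0,0],[0,0,1,0,0],[0,0,1,0,0],[0,0,1,0,0],[0,0,1,0,0],[0,0,1,0,0],[0,0,1,0,0]]}}

```text
time_s: 1.77
tcp_pos: [338.8, -370.1, 231.0]
eef_rot: [-0.496, -3.102, -0.0]
contact_force: [0.1, -0.1, 0.7]
gripper_width: 85.6
```

{"method": "arm_command", "body": {"motion": [[0,0,1,0,0],[0,0,1,0,0],[0,0,1,0,0],[0,0,1,0,0],[0,0,1,0,0],[0,0,1,0,0],[0,0,1,0,0],[0,0,1,0,0],[0,0,1,0,0],[0,0,1,0,0],[0,0,1,0,0],[0,0,1,0,0],[0,0.4,1,0.5,0],[0,0.4,1,0.5,0],[0,0.4,1,0.5,0],[0,0.4,1,0.5,0],[0,0.4,1,0.5,0],[0,0.4,1,0.5,0],[0,0.4,1,0.5,0],[0,0,0,0,0]]}}

```text
time_s: 3.43
tcp_pos: [419.3, 104.3, 141.8]
eef_rot: [-0.492, -3.101, 0.002]
contact_force: [0.1, 0.4, 0.0]
gripper_width: 85.5
```

{"method": "arm_command", "body": {"motion": [[0,0,1,0.7,0],[0,0,1,0.7,0],[0,0,1,0.7,0],[0,0,0.1,0.7,0],[0,0,0,0.7,0],[0,0,0,0.5,0],[0,0,0,0,0]]}}

```text
time_s: 4.02
tcp_pos: [442.9, 174.0, 41.4]
eef_rot: [-0.496, -3.099, 0.006]
contact_force: [-0.9, 0.6, 0.0]
gripper_width: 85.4
```

```bash
cat >> h.py <<'E'
TH=np.radians(-18.05);R=np.array([[np.cos(TH),-np.sin(TH)],[np.sin(TH),np.cos(TH)]]);O=np.array([604.9,154.2])
def vb(p):
    p=np.array(p,float).copy();p[...,:2]=(p[...,:2]-O)@R;return p
def snap(tag):
    o=bot.get_obs();print("t",o["time_s"],"tcp vb",vb(o["tcp_pos"]).round(1),"F",o["contact_force"].round(1))
    r={}
    for n in("top","side"):
        im,d=bot.get_image(n);cv2.imwrite(f"pics/{n}_{tag}.png",im[:,:,::-1]);r[n]=(im,d,vb(cloud(n,d)))
    return r
E
python3 - <<'E'
from h import *
r=snap("a")
for n in r:
    L=r[n][2].reshape(-1,3);D=r[n][1].ravel()
    s=(D>0)&(L[:,2]>12)&(L[:,2]<90)&(abs(L[:,0]+160)<27)&(abs(L[:,1]+28)<75)
    q=L[s];print(n,s.sum(),np.percentile(q,[0,1,5,50,95,100],axis=0).round(0).tolist())
a=cv2.imread("pics/top_a.png")[170:330,150:350];b=cv2.imread("pics/side_a.png")[230:390,250:450]
cv2.imwrite("pics/ab.png",cv2.resize(np.hstack([a,b]),None,fx=2,fy=2,interpolation=cv2.INTER_CUBIC))
E
```

```text
t 4.0167 tcp vb [-160.2  -31.3   41.4] F [-0.9  0.6  0. ]Traceback (most recent call last):
  File "<stdin>", line 6, in <module>
    return _quantile_unchecked(
        a, q, axis, out, overwrite_input, method, keepdims, weights)
    return _ureduce(a,
                    func=_quantile_ureduce_func,
    ...<5 lines>...
                    overwrite_input=overwrite_input,
                    method=method)
    r = func(a, **kwargs)
    result = _quantile(arr,
                       quantiles=q,
    ...<2 lines>...
                       out=out,
                       weights=wgt)
    slices_having_nans = np.isnan(arr[-1, ...])
                                  ~~~^^^^^^^^^
IndexError: index -1 is out of bounds for axis 0 with size 0
```

```bash
python3 - <<'E'
import cv2,numpy as np
a=cv2.imread("pics/top_a.png")[150:350,130:330];b=cv2.imread("pics/side_a.png")[220:420,240:440]
cv2.imwrite("pics/ab.png",cv2.convertScaleAbs(cv2.resize(np.hstack([a,b]),None,fx=2,fy=2,interpolation=cv2.INTER_CUBIC),alpha=1.3,beta=20))
E
```

```text
(no output)
```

View pics/ab.png

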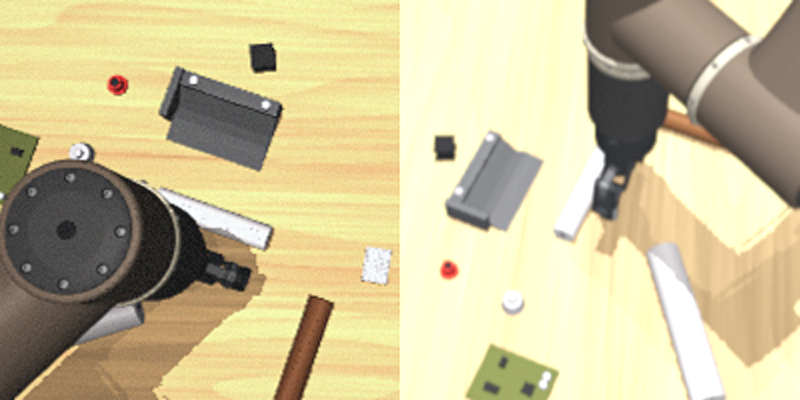

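```bash
python3 - <<'E'
from h import *
for z in(40,54):
  for x in(-171,-149):
    for y in(-31+43,-31+57):
      p=np.r_[R@[x,y]+O,z];print(z,x,y,"side",((proj("side",p)[0]-[240,220])*2+[400,0]).round(0),"  mirror top",((proj("top",np.r_[R@[x,-62-y]+O,z])[0]-[130,150])*2).round(0))
E
```

```text
40 -171 12 side [617. 223.]   mirror top [225. 279.]
40 -171 26 side [613. 232.]   mirror top [237. 283.]
40 -149 12 side [601. 216.]   mirror top [232. 260.]
40 -149 26 side [597. 225.]   mirror top [244. 265.]
54 -171 12 side [618. 217.]   mirror top [224. 279.]
54 -171 26 side [613. 226.]   mirror top [235. 283.]
54 -149 12 side [601. 211.]   mirror top [230. 260.]
54 -149 26 side [597. 220.]   mirror top [242. 264.]
```

{"method": "arm_command", "body": {"motion": [[0,0,0.1,0.5,0],[0,0,0,0.5,0],[0,0,0,0.3,0],[0,0,0,0.2,0],[0,0,0,0.06,0],[0,0,0,0.06,0],[0,0,0,0,0],[0,0,0,0,0]]}}

```text
time_s: 4.78
tcp_pos: [445.4, 178.0, 3.8]
eef_rot: [0.495, 3.102, 0.001]
contact_force: [-0.3, 0.4, -0.6]
gripper_width: 85.1
```

```bash
python3 - <<'E'
from h import *
r=snap("b")
b=r["side"][0][280:350,310:380][:,:,::-1]
cv2.imwrite("pics/bb.png",cv2.convertScaleAbs(cv2.resize(b,None,fx=8,fy=8,interpolation=cv2.INTER_CUBIC),alpha=1.3,beta=20))
E
```

```text
t 4.7833 tcp vb [-159.   -26.8    3.8] F [-0.3  0.4 -0.6]
```

View pics/bb.png

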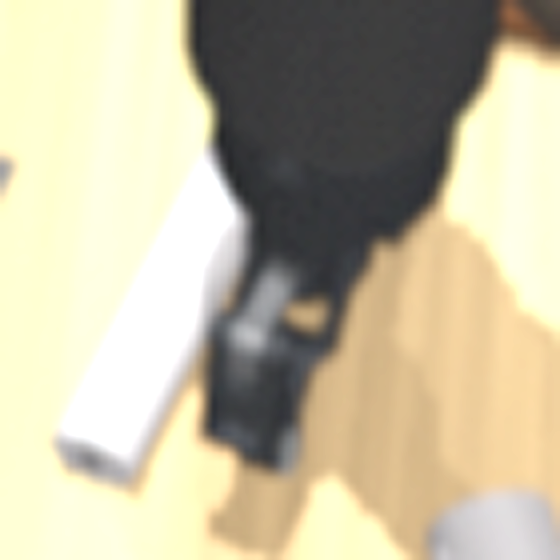

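{"method": "arm_command", "body": {"motion": [[0,0,0,0.12,0],[0,0,0,0.12,0],[0,0,0,0,0],[0,0,0,0,0]]}}

```text
time_s: 5.22
tcp_pos: [445.0, 177.6, -3.0]
eef_rot: [-0.495, -3.102, 0.001]
contact_force: [-0.7, -0.0, -0.1]
gripper_width: 85.2
```

```bash
python3 - <<'E'
from h import *
o=bot.get_obs();print(vb(o["tcp_pos"]),o["contact_force"])
for z in(0,4,10,17):
  for x,y in((-170,30),(-148,30),(-170,16)):
    print(z,x,y,((proj("side",np.r_[R@[x,y]+O,z])[0]-[310,280])*8).round(0))
E
```

```text
[-159.27442806  -27.28459653   -2.96431594] [-0.67692808 -0.0076137  -0.1096003 ]
0 -170 30 [281. 518.]
0 -148 30 [218. 493.]
0 -170 16 [298. 482.]
4 -170 30 [282. 512.]
4 -148 30 [218. 487.]
4 -170 16 [299. 476.]
10 -170 30 [282. 503.]
10 -148 30 [218. 478.]
10 -170 16 [299. 467.]
17 -170 30 [283. 492.]
17 -148 30 [218. 467.]
17 -170 16 [300. 456.]
```

{"method": "arm_command", "body": {"motion": [[0,-0.2,0,0,0],[0,-0.2,0,0,0],[0,-0.15,0,0,0],[0,-0.1,0,0,0],[0,-0.06,0,0,0],[0,-0.06,0,0,0],[0,-0.06,0,0,0],[0,-0.06,0,0,0],[0,-0.06,0,0,0],[0,-0.06,0,0,0],[0,-0.06,0,0,0],[0,-0.06,0,0,0],[0,-0.08,0,0,0],[0,-0.08,0,0,0],[0,-0.08,0,0,0],[0,-0.08,0,0,0],[0,-0.08,0,0,0],[0,-0.08,0,0,0],[0,-0.08,0,0,0],[0,-0.08,0,0,0]]}}

```text
time_s: 6.88
tcp_pos: [487.4, 163.9, -2.7]
eef_rot: [-0.495, -3.102, 0.0]
contact_force: [-0.1, -0.1, 0.1]
gripper_width: 85.8
```

```bash
cat >> h.py <<'E'
def barfit(r,zlo=20,zhi=40,xlo=-140,xhi=25):
    for n in r:
        im,d,L=r[n];hsv=cv2.cvtColor(im,cv2.COLOR_RGB2HSV)
        s=(d>0)&(hsv[...,1]<50)&(hsv[...,2]>110)&(L[...,2]>zlo-8)&(L[...,2]<zhi)&(L[...,0]>xlo)&(L[...,0]<xhi)&(abs(L[...,1]+30)<100)
        s=s.astype(np.uint8);k,l,st,c=cv2.connectedComponentsWithStats(s)
        if k<2: print(n,"none");continue
        i=1+np.argmax(st[1:,4]);q=L[l==i];hi=q[q[:,2]>zlo];f=np.polyfit(hi[:,1],hi[:,0],1) if len(hi)>10 else [0,0]
        print(n,st[i,4],"mean",q.mean(0).round(1),"yaw",np.degrees(f[0]).round(1),"y",np.percentile(q[:,1],[1,99]).round(1),"x",np.percentile(q[:,0],[2,98]).round(1),"z95",np.percentile(q[:,2],95).round(1))
E
python3 - <<'E'
from h import *
r=snap("c");barfit(r)
E
```

```text
t 6.8833 tcp vb [-114.7  -27.2   -2.7] F [-0.1 -0.1  0.1]
top 195 mean [-90.6 -75.   28.6] yaw 0.1 y [-98.8 -43.6] x [-101.   -79.3] z95 32.1
side 145 mean [-85.4  22.7  25.7] yaw -10.1 y [-37.7  45.2] x [-102.7  -74.7] z95 31.2
```

{"method": "arm_command", "body": {"motion": [[0,-0.1,0,0,0],[0,-0.1,0,0,0],[0,-0.1,0,0,0],[0,-0.1,0,0,0],[0,-0.1,0,0,0],[0,-0.1,0,0,0],[0,-0.1,0,0,0],[0,-0.1,0,0,0],[0,-0.1,0,0,0],[0,-0.1,0,0,0],[0,-0.1,0,0,0],[0,-0.1,0,0,0],[0,-0.1,0,0,0],[0,-0.1,0,0,0],[0,-0.1,0,0,0],[0,-0.1,0,0,0],[0,-0.08,0,0,0],[0,-0.06,0,0,0],[0,-0.06,0,0,0],[0,0,0,0,0]]}}

```text
time_s: 8.65
tcp_pos: [530.3, 149.9, -2.7]
eef_rot: [0.496, 3.102, 0.0]
contact_force: [0.3, -0.1, 0.0]
gripper_width: 85.1
```

```bash
python3 - <<'E'
from h import *
r=snap("d");barfit(r)
a=r["top"][0][150:300,150:300];b=r["side"][0][240:390,240:390]
cv2.imwrite("pics/dd.png",cv2.convertScaleAbs(cv2.resize(np.hstack([a,b])[:,:,::-1],None,fx=2.6,fy=2.6,interpolation=cv2.INTER_CUBIC),alpha=1.3,beta=20))
E
```

```text
t 8.65 tcp vb [-69.6 -27.2  -2.7] F [ 0.3 -0.1  0. ]
top 176 mean [-44.  -75.9  28.6] yaw 1.4 y [-99.2 -46.5] x [-54.3 -33.4] z95 32.3
side 111 mean [-43.1  32.8  25.3] yaw -19.0 y [ 2.3 45.2] x [-58.4 -30.4] z95 31.8
```

View pics/dd.png

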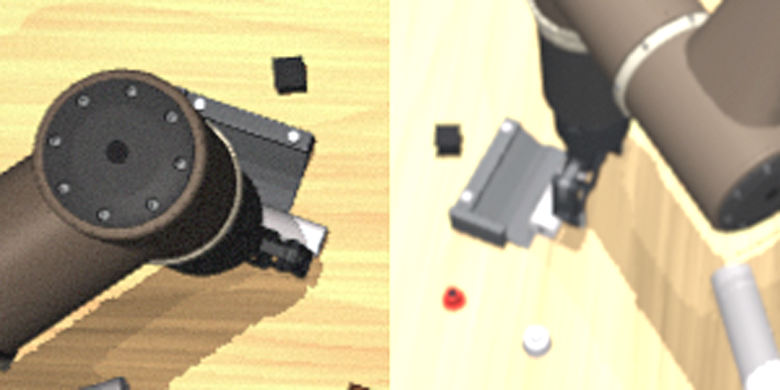

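The bar has reached the ramp foot, parallel to the groove, with both fingers behind it. Next I push it up the ramp slowly.

{"method": "arm_command", "body": {"motion": [[0,-0.06,0,0,0],[0,-0.06,0,0,0],[0,-0.06,0,0,0],[0,-0.06,0,-0.03,0],[0,-0.06,0,-0.03,0],[0,-0.06,0,-0.03,0],[0,-0.06,0,-0.03,0],[0,-0.06,0,0,0],[0,-0.06,0,0,0],[0,-0.06,0,0,0],[0,-0.06,0,0,0],[0,-0.06,0,0,0],[0,-0.06,0,0,0],[0,-0.06,0,0,0],[0,-0.06,0,0,0],[0,-0.06,0,0,0]]}}

```text
time_s: 10.08
tcp_pos: [552.9, 142.4, 0.3]
eef_rot: [-0.495, -3.102, 0.0]
contact_force: [-3.4, 1.1, 2.3]
gripper_width: 85.1
```

```bash
python3 - <<'E'
from h import *
r=snap("e");barfit(r,zlo=22,zhi=46)
E
```

```text
t 10.0833 tcp vb [-45.8 -27.3   0.3] F [-3.4  1.1  2.3]
top 162 mean [-19.9 -75.9  33.2] yaw 1.7 y [-99.4 -46.7] x [-30.   -9.8] z95 37.6
side 99 mean [-18.7  33.8  29.3] yaw -22.4 y [ 4.6 45.1] x [-33.9  -6.6] z95 36.6
```

{"method": "arm_command", "body": {"motion": [[0,-0.04,0,0,0],[0,-0.04,0,0,0],[0,-0.04,0,0,0],[0,-0.04,0,0,0],[0,-0.04,0,0,0],[0,-0.04,0,0,0],[0,-0.04,0,0,0],[0,-0.04,0,0,0],[0,-0.04,0,0,0],[0,-0.04,0,0,0],[0,0,0,0,0],[0,0,0,0,0]]}}

```text
time_s: 11.18
tcp_pos: [562.9, 139.4, 0.4]
eef_rot: [0.495, 3.101, 0.001]
contact_force: [1.0, 0.1, 0.0]
gripper_width: 85.6
```

```bash
python3 - <<'E'
from h import *
r=snap("f");barfit(r,zlo=22,zhi=46)
E
```

```text
t 11.1833 tcp vb [-35.3 -27.    0.4] F [1.  0.1 0. ]
top 153 mean [ -9.2 -76.5  36. ] yaw 1.0 y [-99.6 -47.4] x [-19.4   0.4] z95 40.0
side 92 mean [-9.5 36.  31.8] yaw -23.7 y [12.  45.8] x [-24.2   2.7] z95 38.9
```

{"method": "arm_command", "body": {"motion": [[0,-0.04,0,0,0],[0,-0.04,0,0,0],[0,-0.04,0,0,0],[0,-0.04,0,0,0],[0,0,0,0,0],[0,0,0,0,0],[0,0,0,0,0]]}}

```text
time_s: 11.87
tcp_pos: [566.1, 138.1, 0.3]
eef_rot: [-0.496, -3.102, 0.0]
contact_force: [0.4, 0.3, -0.1]
gripper_width: 85.5
```

```bash
python3 - <<'E'
from h import *
r=snap("g");barfit(r,zlo=22,zhi=46)
E
```

```text
t 11.8667 tcp vb [-31.9 -27.4   0.3] F [ 0.4  0.3 -0.1]
top 246 mean [  1.3 -72.5  31.8] yaw 3.7 y [-99.1 -43.8] x [-11.   13.5] z95 35.9
side 192 mean [ 6.3 15.  27.6] yaw -9.3 y [-46.1  45.2] x [-12.2  21.6] z95 35.0
```

{"method": "arm_command", "body": {"motion": [[0,0.2,0,0,0],[0,0.5,0,0,0],[0,0.5,0,0,0],[0,0.4,0,-0.3,0],[0,0,0,-0.8,0],[0,0,0,-0.8,0],[0,0,0,-0.8,0],[255,0,-0.9,-0.3,0],[255,0,-0.9,0,0],[255,0,-0.9,0,0],[255,-0.8,-0.9,0,0],[255,-0.8,-0.9,0,0],[255,-0.8,0,0,0],[255,-0.5,0,0,0],[255,0,0,0,0],[255,0,0,0,0]]}}

```text
time_s: 13.3
tcp_pos: [561.3, 21.3, 75.5]
eef_rot: [-0.496, -3.102, -0.0]
contact_force: [-1.0, 0.6, 0.4]
gripper_width: -0.3
```

```bash
python3 - <<'E'
from h import *
r=snap("h");barfit(r,zlo=22,zhi=46)
print(bot.get_obs()["gripper_width"])
a=r["top"][0][150:300,150:300];b=r["side"][0][220:370,240:390]
cv2.imwrite("pics/hh.png",cv2.convertScaleAbs(cv2.resize(np.hstack([a,b])[:,:,::-1],None,fx=2.6,fy=2.6,interpolation=cv2.INTER_CUBIC),alpha=1.3,beta=20))
E
```

```text
t 13.3 tcp vb [  -0.3 -139.9   75.5] F [-1.   0.6  0.4]
top none
side 545 mean [ -0.1 -21.4  29.2] yaw -0.4 y [-93.7  44.6] x [-12.5  20.1] z95 35.5
-0.13638884304393742
```

View pics/hh.png

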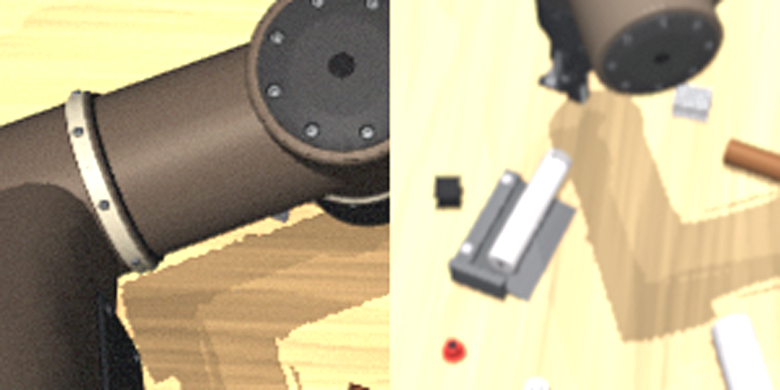

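The bar lies in the groove, parallel to it and about 18 mm short of the stop. I lower the closed fingers behind the free end.

{"method": "arm_command", "body": {"motion": [[255,0,0,0.6,0],[255,0,0,0.6,0],[255,0,0,0.6,0],[255,0,0,0.5,0],[255,0,0,0.2,0],[255,0,0.2,0,0],[255,0,0.2,0,0],[255,0,0.2,0,0],[255,0,0.08,0,0],[255,0,0.08,0,0],[255,0,0.08,0,0],[255,0,0.08,0,0],[255,0,0.08,0,0],[255,0,0,0,0]]}}

```text
time_s: 14.57
tcp_pos: [569.9, 45.1, 12.9]
eef_rot: [0.495, 3.102, 0.0]
contact_force: [-0.1, -0.8, -0.2]
gripper_width: -0.3
```

```bash
python3 - <<'E'
from h import *
r=snap("i");barfit(r,zlo=22,zhi=46)
E
```

```text
t 14.5667 tcp vb [   0.5 -114.5   12.9] F [-0.1 -0.8 -0.2]
top none
side 546 mean [  0.1 -20.2  29.2] yaw -0.4 y [-94.3  44.5] x [-12.4  20.2] z95 35.9
```

{"method": "arm_command", "body": {"motion": [[255,0,0.06,0,0],[255,0,0.06,0,0],[255,0,0.06,0,0],[255,0,0.06,0,0],[255,0,0.06,0,0],[255,0,0.06,0,0],[255,0,0.06,0,0],[255,0,0.06,0,0],[255,0,0,0,0]]}}

```text
time_s: 15.42
tcp_pos: [573.5, 56.5, 12.7]
eef_rot: [-0.495, -3.102, 0.0]
contact_force: [-0.3, 0.1, 0.4]
gripper_width: 0.1
```

```bash
python3 - <<'E'
from h import *
r=snap("j");barfit(r,zlo=22,zhi=46)
E
```

```text
t 15.4167 tcp vb [   0.4 -102.6   12.7] F [-0.3  0.1  0.4]
top none
side 565 mean [ 0.2 -7.4 29.5] yaw 0.5 y [-83.9  68.3] x [-13.   20.8] z95 36.1
```

{"method": "arm_command", "body": {"motion": [[255,0,0.04,0,0],[255,0,0.04,0,0],[255,0,0.04,0,0],[255,0,0.04,0,0],[255,0,0.04,0,0],[255,0,0.04,0,0]]}}

```text
time_s: 16.02
tcp_pos: [575.3, 62.0, 12.8]
eef_rot: [-0.495, -3.102, 0.0]
contact_force: [-1.0, -1.2, -0.4]
gripper_width: -0.1
```

{"method": "arm_command", "body": {"motion": [[255,0,0.03,0,0],[255,0,0.03,0,0]]}}

```text
time_s: 16.18
tcp_pos: [575.8, 63.5, 12.8]
eef_rot: [-0.495, -3.102, 0.0]
contact_force: [-1.2, -1.4, 0.6]
gripper_width: 0.1
```

{"method": "arm_command", "body": {"motion": [[255,0,0.02,0,0],[255,0,0.02,0,0]]}}

```text
time_s: 16.35
tcp_pos: [576.1, 64.4, 12.8]
eef_rot: [-0.495, -3.102, 0.0]
contact_force: [-1.2, -1.7, 0.5]
gripper_width: 0.1
```

{"method": "arm_command", "body": {"motion": [[255,0,0.02,0,0],[255,0,0.02,0,0]]}}

```text
time_s: 16.52
tcp_pos: [576.4, 65.3, 12.8]
eef_rot: [-0.496, -3.102, 0.0]
contact_force: [-0.3, -1.9, 1.1]
gripper_width: 0.2
```

{"method": "arm_command", "body": {"motion": [[255,0,0.02,0,0],[255,0,0.02,0,0]]}}

```text
time_s: 16.68
tcp_pos: [576.6, 66.1, 12.8]
eef_rot: [-0.495, -3.102, 0.001]
contact_force: [-0.8, -4.8, 0.4]
gripper_width: -0.3
```

```bash
python3 - <<'E'
from h import *
r=snap("k");barfit(r,zlo=22,zhi=46)
b=r["side"][0][270:350,250:330]
cv2.imwrite("pics/kk.png",cv2.convertScaleAbs(cv2.resize(b[:,:,::-1],None,fx=7,fy=7,interpolation=cv2.INTER_CUBIC),alpha=1.1))
E
```

```text
t 16.6833 tcp vb [  0.4 -92.5  12.8] F [-0.8 -4.8  0.4]
top none
side 543 mean [ 0.1 -0.7 29.9] yaw 0.6 y [-73.1  68.1] x [-12.6  20.7] z95 36.5
```

View pics/kk.png

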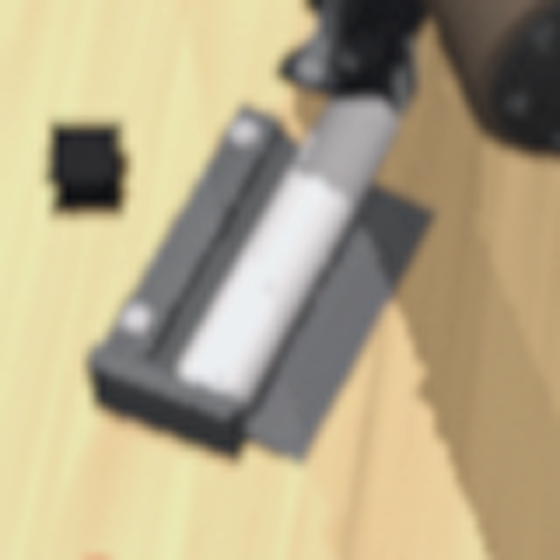

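The bar end now meets the stop plate in the picture, and the force is rising.

{"method": "arm_command", "body": {"motion": [[255,0,0.02,0,0],[255,0,0,0,0]]}}

```text
time_s: 16.95
tcp_pos: [576.5, 66.1, 12.8]
eef_rot: [-0.496, -3.102, 0.001]
contact_force: [-1.0, -4.9, 0.7]
gripper_width: -0.2
```

{"method": "arm_command", "body": {"motion": [[255,0,0.02,0,0],[255,0,0,0,0]]}}

```text
time_s: 17.12
tcp_pos: [576.6, 66.2, 12.8]
eef_rot: [-0.496, -3.101, 0.002]
contact_force: [-1.5, -6.7, 2.2]
gripper_width: 0.2
```

The TCP has stopped advancing while the force grows, so the bar is against the stop. I back off straight and lift clear.

{"method": "arm_command", "body": {"motion": [[255,0,-0.04,0,0],[255,0,-0.1,0,0],[255,0,-0.3,0,0],[255,0,-0.6,0,0],[255,0,-0.8,0,0],[255,0,-0.3,-0.6,0],[255,0,0,-1,0],[255,0,0,-1,0],[255,0,0,-1,0],[255,0,-1,0,0],[255,0,-1,0,0],[255,0,-1,0,0],[255,0,-1,0,0],[255,0,-1,0,0],[255,0,-1,0,0],[255,0,0,0,0],[255,0,0,0,0]]}}

```text
time_s: 18.53
tcp_pos: [512.8, -127.8, 102.9]
eef_rot: [0.499, 3.101, 0.001]
contact_force: [0.2, 0.4, 0.0]
gripper_width: 0.1
```

```bash
python3 - <<'E'
from h import *
r=snap("l");barfit(r,zlo=22,zhi=46)
a=r["top"][0][150:300,150:300];b=r["side"][0][240:390,230:380]
cv2.imwrite("pics/ll.png",cv2.convertScaleAbs(cv2.resize(np.hstack([a,b])[:,:,::-1],None,fx=2.6,fy=2.6,interpolation=cv2.INTER_CUBIC),alpha=1.2,beta=10))
E
```

```text
t 18.5333 tcp vb [-2.000e-01 -2.966e+02  1.029e+02] F [0.2 0.4 0. ]
top 31 mean [ 8.2 51.  30. ] yaw -17.5 y [37.1 59.6] x [ 0.6 13.2] z95 34.3
side 527 mean [-0.  -5.  29.8] yaw -0.4 y [-74.8  65.1] x [-12.7  19.7] z95 35.7
```

View pics/ll.png

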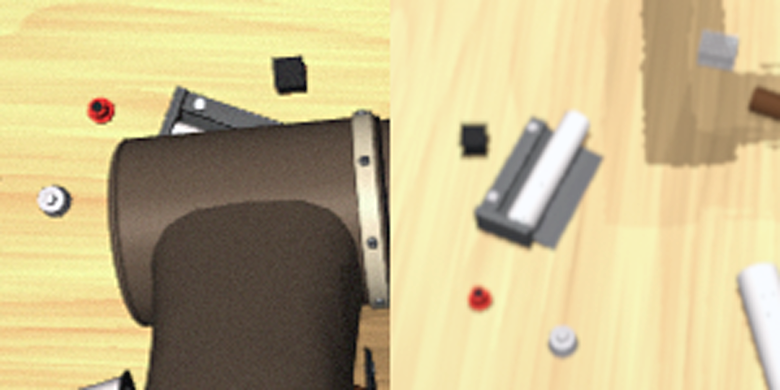

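The bar butts against the stop and everything else is in place. It moved about 20 mm along the groove since it dropped in. Handing in.

```bash
python3 -c "
from station import bot
print(bot.hand_in())"
```

```text
the job is handed in; nothing more can be done
None
```

The bar is in the groove against the end stop, and I handed the job in at about 18.6 s. `hand_in` gives no verdict.

**Rolling:** I pushed the bar along the shelf and up the ramp with both open fingertips. It dropped over the crest into the groove, about 18–20 mm short of the stop.

**Sliding:** I pushed its free end with the closed fingers until the fingers stopped advancing and the force rose from about 2 N to about 7 N. Then I backed straight off and lifted clear.

**Last checks:**
- In the side view the bar is parallel to the groove within about 0.5° and its axis is on the groove's. It had moved 20 mm along the groove since it dropped in, and its end meets the stop.
- The bystanders near the lane look unmoved in the pictures. I did not re-measure their positions, nor check the board, the spanner and the parts box at the end.
- The arm hid most of the bar from the top camera at the end, so the final position rests on the side view and the force readings.
- The two cameras disagreed by up to about 7 mm in places, so I judged "against the stop" mainly from the force rise and the change in position.

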